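# Block up the cartridge and torque the clamp strap

### The arm

A 7-joint arm with a two-finger parallel gripper is mounted at the origin on the work surface. World frame = base frame: x ahead of the robot, y to its left, z up, the work surface at z = 0. Lengths are in m, angles in rad, forces in N, time in s.
With the tool pointing down it reaches from about 0.4 to 0.85 m from the base axis. Payload 10.4 kg.
Tool frame: the origin (TCP) lies on the centre line of the jaws, within the pads' length; the fingertips stand 25 mm ahead of it and the grasp point (between the pads) lies 6 mm ahead of it; z points along the fingers, y is the line along which they close (so a half turn about z gives the same grasp; the last joint's range is limited). The gripper opens to 85 mm and grips with 20 to 120 N. Pads are 22 mm wide; open, the fingers measure 114 mm over their backs; the gripper's body (76 mm by 85 mm) begins 54 mm behind the grasp point. The pads swing forward as they close: fully open they stand 13 mm farther back than shut.
Start: joints at [-1.298, 0.332, -0.065, 1.46, 0.022, 1.35, -0.088], TCP at [0.182, 0.598, 0.233] pointing down, gripper open.
Joint ranges: [-2.6, 2.6], [-0.5, 2.12], [-1.47, 1.34], [0.16, 2.42], [-1.27, 4.41], [0.06, 2.06], [-2.6, 2.6]. Speed limits (rad/s): [2.22, 2.22, 2.79, 2.79, 3.14, 3.14, 3.14].

### API

Orientations are given as a rotation vector (axis times angle).
In Python, from rig import robot gives the robot as it stands. Calls block until the motion is done:
- robot.goto(position, orientation): joint-space move of the TCP to a pose.
- robot.servo_line(position, ori=None, vel=0.15): straight line of the TCP; ori=None keeps the orientation; vel is the mean speed in m/s.
- robot.goto_joints(angles): joint-space move.
- robot.gripper_to(opening): opening from 0.0 (shut) to 1.0 (fully open); the grip force is fixed at half the most; returns when the fingers have stopped.
- robot.wait(seconds).
- robot.ik(position, orientation): joint angles nearest the present ones, or None.
- robot.state(): the state.
- robot.grab_frame(name): name is "scene" or "top"; returns a dict with "img" (400x640x3 uint8, blue, green, red), "z_map" (400x640 float32, m along the optical axis (not along the pixel's ray), 0 where there is no reading), "fx", "fy", "cx", "cy" (pixels), "D" ([k1, k2, p1, p2, k3] as OpenCV has them; the pictures are not rectified), "xyz" and "rotation" of the camera in the world. Camera axes: x right, y down, z forward; pixel columns grow to the right and rows downward; lengths in m; the calibration is good to about 2 mm. A picture is of the moment at which its call begins.
A pose or a line that the arm cannot do raises robot.IKError and nothing moves.
- robot.close_job(): hands the job in; it is judged then, once.
Trained networks look in a picture, given as the dict that the camera call returned (one of the last four; its "shot" number tells which), for a name from the list of things; names that differ only in an ending like _2 or _b are one class to them, and where a whole thing is asked for, a point or a joint stands for the part that bears it (a point fixed in the world has none). Each returns a list of dicts, best first, with "p" (0 to 1); they miss things now and then, are a little off and sometimes report something else, mostly with a low value. They report only what shows in the picture. A call takes as long as a camera call. They do not tell look-alikes from the thing itself.
- robot.look_for(picture, target): "location" ([row, column] in pixels, amid what is visible of it).
- robot.spot_point(picture, target): "location" ([row, column] in pixels: a listed point, or the origin of a listed thing).
The state is a dict: "time": time; "qpos": joint angles; "qvel": joint speeds; "tau": joint torques, N m; "tool_pos": TCP position; "ee_rot": TCP orientation; "force": force on the tool from outside, world axes, zero at the start; "wrist_torque": the same for the moment, N m; "width": opening from 0.0 (shut) to 1.0 (fully open); "finger_force": force on a finger pad.
Only numpy, scipy, OpenCV 4.12 (cv2) and the standard library are available. Lean on these libraries where they do the work, as an engineer would, in place of code of your own. Each camera call takes 0.05 s, during which the arm holds its last target. There are 200 camera calls.

### The job

The white cartridge in the aluminium clamp cradle can still shift into the two gaps beside it: fill each gap with the wooden block that fits it snugly, standing upright and fully down on the cradle floor. Then tighten the strap nut, clockwise from above, with the torque wrench that sits on it until the wrench breaks over with a click, and stop at once without driving it farther; let go of it. Leave the spare block, the jar, the bottle and the steel column where they are.

Things in the scene. Friction and masses are not known exactly. Their poses are not given: they have to be found in the camera images.
- cradle_floor (a point): Centre of the inner floor of the clamp cradle: an open-topped aluminium box with a dark lined floor, fixed to the bench, floor 10 mm above it. x, y along its sides, z up. Inside 130 mm (x) by 110 mm (y); walls 6 mm thick, 35 mm high above the floor; a 10 mm base plate reaches out to x = +-80, y = -128 to +72 mm. The cartridge lies in the +x, -y corner.
- wide_gap (a point): Middle of the wide gap, on the cradle floor (cradle axes): about 38 mm across (x) between the cradle's -x wall, 19.5 mm from here, and the cartridge; 110 mm long (y); open from above.
- narrow_gap (a point): Middle of the narrow gap, on the cradle floor (cradle axes): about 22 mm across (y) between the cradle's +y wall, 11.5 mm from here, and the cartridge; long in x, 38 mm free of the cartridge at its -x end; open from above.
- cartridge_mid (a point): Centre of the loose white plastic cartridge, 92 mm (x) by 87 mm (y) by 45 mm high, 0.6 kg; its top is 10 mm above the cradle's walls. It starts 0.5 to 2.5 mm from the cradle's +x and -y walls and can slide. A steel strap, 24 mm wide, its top face 9.5 mm above the cartridge, reaches from nut_axis over the wall in +y to the cartridge's middle and keeps it down.
- thick_block_mid (a point): Centre (45 mm above its underside) of a plain light-wood block standing upright on the bench: 35 mm thick along its own x, 60 mm long along its y, 90 mm tall; the lowest 8 mm of its broad faces are bevelled inward by 3 mm. It fits the wide gap, its 35 mm across it.
- thin_block_mid (a point): Centre (45 mm above its underside) of a plain light-wood block standing upright on the bench: 19 mm thick along its own x, 60 mm long along its y, 90 mm tall; the lowest 8 mm of its broad faces are bevelled inward by 3 mm. It fits the narrow gap, its 19 mm across it (own x along the cradle's y).
- middle_block_mid (a point): Centre (45 mm above its underside) of a plain light-wood block standing upright on the bench: 27 mm thick along its own x, 60 mm long along its y, 90 mm tall; the lowest 8 mm of its broad faces are bevelled inward by 3 mm. A spare that fits neither gap; bystander.
- nut_axis (a point): Point on the vertical axis of the strap nut, 78 mm above the bench, 95 mm to -y of the cradle's middle and 19 mm to +x (fixed to the cradle). The wrench's ring head, 34 mm across and 18 mm high, encloses the nut; the stud's top is 98 mm above the bench.
- wrench_grip (a point): Place to hold the torque wrench: on the axis of its black handle, 78 mm above the bench, 150 mm from nut_axis. The handle is a level round bar, 24 mm thick, from 104 to 210 mm from nut_axis. x points along it away from the nut, z up. Free space below it. The wrench stays on the nut and turns only about it.
- clamp_nut (a joint): Angle of nut and wrench head about nut_axis (rad), growing clockwise seen from above (tightening). At 0 the handle points 0.40 rad counter-clockwise of the cradle's -y. Starts at 0 to 0.35, turns with light friction (about 3 N at wrench_grip), goes hard at 0.90, where the nut is tight. Stays where left.
- wrench_click (a joint): Break-over angle (rad) of handle against head, hinged 30 mm from nut_axis, growing clockwise. 0 until the push at wrench_grip reaches 10.5 N, so only once the nut is tight; then the handle gives (12.5 N at 0.03, 15 N at 0.07, 20 N at 0.14). The click counts from 0.03; past 0.14 is over-tightened. Springs back to 0 when let go.
- rod_foot (a point): Foot of the upright steel rod of a stand fixed to the bench just beyond the cradle's +y side: rod 12 mm thick, 238 mm high, 138 to 155 mm from the cradle's middle; a clamp boss 26 mm wide sits on it 188 to 212 mm up, with a short bar away from the cradle. An obstacle.
- jar_mid (a point): Centre of a closed glass jar, 54 mm across, 75 mm high, standing on the bench. Bystander.
- bottle_mid (a point): Centre of an amber bottle, 68 mm across, 165 mm high, standing on the bench beyond the wrench. Bystander.
- column_mid (a point): Centre of a steel column lying on the bench along its own x, 122 mm long, 20 mm high, square ends 20 mm wide. Bystander.
Mind the look-alikes: they are no part of the job. Leave any red look-alike of the part that bears thick_block_mid alone.

How it is judged:
On the way, in this order (a step that is already met when the one before it is completed fails the run):
1. the thick block stands in the wide gap and the thin block in the narrow gap, both down on the cradle floor (x of thick_block_mid in the frame of cradle_floor between -0.053 and -0.04 m and y of thick_block_mid in the frame of cradle_floor between -0.042 and 0.042 m and z of thick_block_mid in the frame of cradle_floor between 0.04 and 0.0495 m and angle between each of thick_block_mid, thin_block_mid's own z axis and vertical below 0.08 rad and y of thin_block_mid in the frame of cradle_floor between 0.037 and 0.052 m and x of thin_block_mid in the frame of cradle_floor between -0.042 and 0.042 m and z of thin_block_mid in the frame of cradle_floor between 0.04 and 0.0495 m), for 0.2 s.
2. with the blocks in place the nut is tight and the wrench breaks over (click beyond 0.03 rad) (all of step 1 and value of joint clamp_nut above 0.86 rad and value of joint wrench_click above 0.03 rad), for 0.05 s.
At the end, for the whole second after the job is handed in: Thick block upright (within 0.08 rad) in the wide gap, its centre 40 to 53 mm towards -x of the cradle's middle; thin block likewise in the narrow gap, 37 to 52 mm towards +y; both within 4.5 mm of the floor, at rest. Nut tight (beyond 0.85 rad); wrench let go and sprung back (click under 0.02 rad) (all of step 1 and value of joint clamp_nut above 0.85 rad and value of joint wrench_click below 0.02 rad and linear speed of each of thick_block, thin_block below 0.02 m/s); the robot touches nothing.
It fails at once if the wrench is driven past its click (break-over beyond 0.14 rad) (value of joint wrench_click above 0.14 rad).
It fails at once if the nut is made tight before both blocks are in (value of joint clamp_nut above 0.85 rad and not (x of thick_block_mid in the frame of cradle_floor between -0.053 and -0.04 m and y of thick_block_mid in the frame of cradle_floor between -0.042 and 0.042 m and z of thick_block_mid in the frame of cradle_floor between 0.04 and 0.0495 m and angle between each of thick_block_mid, thin_block_mid's own z axis and vertical below 0.08 rad and y of thin_block_mid in the frame of cradle_floor between 0.037 and 0.052 m and x of thin_block_mid in the frame of cradle_floor between -0.042 and 0.042 m and z of thin_block_mid in the frame of cradle_floor between 0.04 and 0.0495 m)).
It fails at once if the spare block, the jar, the bottle or the steel column is shifted by more than 20 mm (distance of any of middle_block_mid, jar_mid, bottle_mid, column_mid from where it was at the start of the episode above 0.02 m).
It also fails if it takes over 72 s, if anything falls off the work surface, if the arm or the gripper's body presses on something with over 40 N, if the wrist force passes 120 N, or if a joint passes its speed limit or range.

## Working session

There is one attempt and no reset: what is moved stays moved. The work goes in short steps, each a Python script; the robot and the scene stay as the last script left them, time stands still between calls to the robot, and variables do not carry over. Pictures are saved under pics/ and viewed, at most 10 in all, crops included, and the job is handed in when it is done.

```bash
mkdir -p pics; ls; cat > h.py <<'E'
import numpy as np, cv2
from rig import robot
from scipy.spatial.transform import Rotation as R
def K(f): return np.array([[f['fx'],0,f['cx']],[0,f['fy'],f['cy']],[0,0,1.]])
def Rc(f):
    r=np.array(f['rotation'],float); return R.from_rotvec(r).as_matrix() if r.size==3 else r.reshape(3,3)
def ray(f,rc):
    u=cv2.undistortPoints(np.array([[[rc[1],rc[0]]]],float),K(f),np.array(f['D'],float))[0,0]
    return np.array([u[0],u[1],1.])
def at_z(f,rc,z):
    d=Rc(f)@ray(f,rc); o=np.array(f['xyz']); return o+d*(z-o[2])/d[2]
def at_depth(f,rc):
    r,c=int(round(rc[0])),int(round(rc[1])); p=f['z_map'][max(r-1,0):r+2,max(c-1,0):c+2]; p=p[p>0]
    return np.array(f['xyz'])+Rc(f)@ray(f,rc)*np.median(p) if len(p) else None
def cloud(f):
    v,u=np.mgrid[0:400,0:640]; q=cv2.undistortPoints(np.stack([u,v],-1).reshape(-1,1,2).astype(float),K(f),np.array(f['D'],float))[:,0]
    z=f['z_map'].reshape(-1,1); P=np.hstack([q,np.ones((len(q),1))])*z
    P=P@Rc(f).T+np.array(f['xyz']); P[z[:,0]<=0]=np.nan; return P.reshape(400,640,3)
def down(yaw): # tool z down, tool y (closing line) along world direction yaw
    y=np.array([np.cos(yaw),np.sin(yaw),0]);z=np.array([0,0,-1.]);return R.from_matrix(np.stack([np.cross(y,z),y,z],1)).as_rotvec()
E
python3 - <<'E'
from h import *
np.set_printoptions(precision=3,suppress=True)
for n in('scene','top'):
    f=robot.grab_frame(n); cv2.imwrite(f'pics/{n}0.png',f['img']); np.save(f'{n}0.npy',cloud(f))
    print(n,np.array(f['xyz']),Rc(f).tolist() if 0 else Rc(f)[:,2])
    for t in 'cradle_floor wide_gap narrow_gap cartridge_mid thick_block_mid thin_block_mid middle_block_mid nut_axis wrench_grip rod_foot jar_mid bottle_mid column_mid'.split():
        for d in robot.spot_point(f,t)[:3]:
            print(t,round(d['p'],2),np.round(d['location'],1),at_depth(f,d['location']))
print(robot.state()['time'],robot.state()['force'])
E
```

```text
pics
scene [ 1.038 -0.44   1.123] [-0.376  0.364 -0.852]
cradle_floor 0.83 [179.1 363.1] [0.603 0.155 0.066]
cradle_floor 0.64 [268.3 242.7] [ 0.593 -0.244  0.09 ]
wide_gap 0.8 [163.6 357.9] [0.555 0.187 0.058]
narrow_gap 0.61 [166.7 376.9] [0.598 0.217 0.057]
cartridge_mid 0.61 [172.7 366. ] [0.595 0.175 0.067]
cartridge_mid 0.27 [168.4 377.9] [0.603 0.215 0.057]
thick_block_mid 0.86 [348.  241.3] [ 0.735 -0.366  0.091]
thick_block_mid 0.74 [300.8 216.5] [ 0.61  -0.338  0.082]
thin_block_mid 0.96 [224.6 228.9] [ 0.464 -0.188  0.063]
thin_block_mid 0.21 [164.5 298.9] [0.422 0.089 0.015]
middle_block_mid 0.78 [268.5 240.6] [ 0.589 -0.248  0.088]
middle_block_mid 0.43 [266. 181.] [ 0.48  -0.346  0.075]
nut_axis 0.9 [186. 350.] [0.605 0.101 0.091]
nut_axis 0.66 [176.7 364.4] [0.601 0.163 0.067]
wrench_grip 0.81 [227.2 319.6] [ 0.638 -0.039  0.091]
wrench_grip 0.53 [228.1 228. ] [ 0.47  -0.196  0.062]
rod_foot 0.61 [149.9 389. ] [0.559 0.322 0.003]
jar_mid 0.62 [267.4 182.6] [ 0.487 -0.345  0.077]
bottle_mid 0.71 [297.6 297.8] [ 0.745 -0.208  0.127]
column_mid 0.51 [163.6 298.3] [0.42  0
[... 440 characters left out ...]
ock_mid 0.56 [207.  453.2] [ 0.58  -0.324  0.09 ]
thin_block_mid 0.73 [258.3 395.6] [ 0.456 -0.183  0.09 ]
thin_block_mid 0.45 [200.2 244.2] [0.597 0.185 0.059]
middle_block_mid 0.54 [213.9 410.3] [ 0.562 -0.22   0.09 ]
nut_axis 0.74 [198.2 277.9] [0.597 0.099 0.092]
wrench_grip 0.82 [183.  336.4] [ 0.637 -0.043  0.089]
wrench_grip 0.55 [213.2 244.1] [0.565 0.184 0.058]
rod_foot 0.94 [221.  187.4] [0.55  0.334 0.014]
rod_foot 0.57 [256.6 461.4] [ 0.463 -0.342  0.075]
jar_mid 0.65 [251.8 459.7] [ 0.474 -0.339  0.075]
bottle_mid 0.93 [147.3 397.5] [ 0.717 -0.187  0.125]
bottle_mid 0.62 [220.3 190.6] [0.553 0.327 0.008]
column_mid 0.8 [275.4 282.7] [0.415 0.087 0.017]
1.4 [-0.234  1.008 -0.344]
```

View pics/scene0.png

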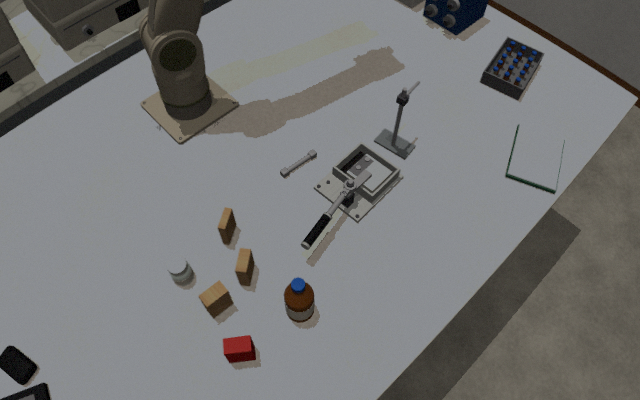

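View pics/top0.png

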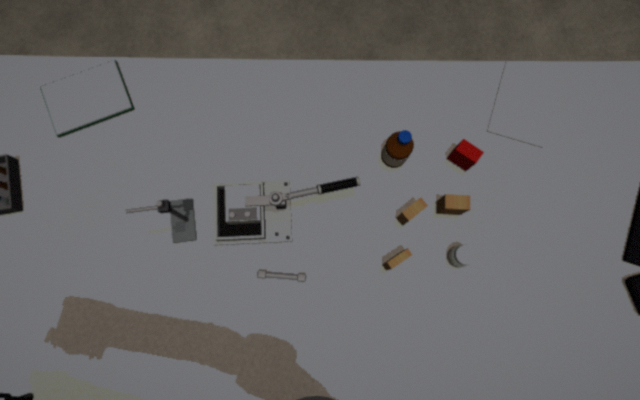

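```bash
python3 - <<'E'
from h import *
np.set_printoptions(precision=4,suppress=True)
P=np.load('top0.npy'); img=cv2.imread('pics/top0.png')
# blocks: tops z~0.09
m=(abs(P[...,2]-.09)<.006).astype(np.uint8)
n,l,s,c=cv2.connectedComponentsWithStats(m)
for i in range(1,n):
    if s[i,4]<40: continue
    q=P[l==i][:,:2]; (cx,cy),(w,h),a=cv2.minAreaRect((q*1000).astype(np.float32))
    print('top',s[i],np.array([cx,cy,w,h,a]),np.nanmedian(P[l==i][:,2]),img[l==i].mean(0), q.mean(0))
E
```

```text
top [455 139  29  25 383] [ 721.4861 -368.7348   61.8067   39.1348   54.7124] 0.09020158652030785 [ 19.7807  21.4883 109.6632] [ 0.7205 -0.3685]
top [386 147  23  13  40] [ 709.2995 -187.6892   56.8751   17.2694   69.0643] 0.09004070117820029 [13.5   23.375 36.55 ] [ 0.7074 -0.1846]
top [269 176  92  29 622] [622.2196  11.5565  31.0408 225.6534  13.873 ] 0.08785707316249736 [58.7524 59.1479 60.6752] [0.6209 0.0074]
top [444 194  26  16 371] [ 593.8661 -332.6198   60.4514   36.229    87.9651] 0.09034696331769032 [ 57.841   88.1617 112.2426] [ 0.5937 -0.3326]
top [402 197  26  24 281] [ 575.6423 -230.5389   26.6836   59.9621   39.1432] 0.09026734185175611 [ 60.9929  91.7402 115.3808] [ 0.5753 -0.2302]
top [387 248  25  21 207] [ 456.7847 -191.7308   18.8905   61.0521   34.3268] 0.0904167014691808 [ 59.8599  90.2512 112.8841] [ 0.4563 -0.191 ]
```

The scene shows the wood blocks at (row, col) (300,216), (268,242) and (225,228), and a red look-alike at (348,241). The top view shows the same blocks at (204,455), (211,412) and (259,397), with the red one at (154,465). By size, the thick block is the 60x36 wood one at (204,455) and the thin block is at (259,397). The spare at (211,412) and the red one stay put. Next I fit the cradle and check a crop.

```bash
python3 - <<'E'
from h import *
np.set_printoptions(precision=4,suppress=True)
for n in('top','scene'):
    P=np.load(n+'0.npy'); x,y,z=P[...,0],P[...,1],P[...,2]
    roi=(abs(x-.58)<.14)&(y>.0)&(y<.29)
    def rect(m,name):
        k,l,s,c=cv2.connectedComponentsWithStats(m.astype(np.uint8)); i=1+np.argmax(s[1:,4]); q=P[l==i][:,:2]
        print(n,name,len(q),np.array([*sum([list(t) if isinstance(t,tuple) else [t] for t in cv2.minAreaRect((q*1000).astype(np.float32))],[])]))
    rect(roi&(z>.005)&(z<.062),'all<.062')
    rect(roi&(z>.040)&(z<.062),'walls+cart')
    rect(roi&(z>.051)&(z<.060),'cart')
    # gap floor
    rect(roi&(z>.005)&(z<.014)&(y>.13),'floor?')
    for t in('bench','block'): pass
    b=(abs(x-.594)<.1)&(abs(y+.3)<.1); q=z[roi]; print('z hist',np.histogram(q[~np.isnan(q)],bins=np.arange(-.005,.11,.005))[0])
i=cv2.imread('pics/top0.png'); a=cv2.resize(i[165:260,200:370],None,fx=4,fy=4,interpolation=cv2.INTER_CUBIC); b=cv2.resize(i[135:275,375:495],None,fx=680/420,fy=680/420)
cv2.imwrite('pics/crop1.png',np.clip(a.astype(float)*1.6,0,255))
E
```

```text
top all<.062 4288 [578.551  171.2849 167.6651 204.3115   2.3566]
top walls+cart 1636 [575.3127 195.5566 143.7073 127.1287   2.485 ]
top cart 1067 [593.7184 188.2646  93.978   90.4711   3.449 ]
top floor? 647 [577.5029 201.5575 125.6118 107.4979   3.1326]
z hist [2620 3931 1154 1360  186   40   67   50   67  221  276  431  681  180
  121    9   21  124  200   40   16    8]
scene all<.062 3348 [574.1237 179.9364 179.0222 224.5505   3.1664]
scene walls+cart 1313 [576.3199 192.3184 144.6017 145.8664   2.9887]
scene cart 724 [593.1262 190.6733  94.8786  90.4427   2.8462]
scene floor? 265 [629.8243 204.0467 150.0368  68.2442  86.1953]
z hist [1360 3202  672  893  178  116  128  122  128  206  311  224  554  130
  110   11   19   90  173   39   16    8][ WARN:0@0.522] global loadsave.cpp:1063 imwrite_ Unsupported depth image for selected encoder is fallbacked to CV_8U.
```

View pics/crop1.png

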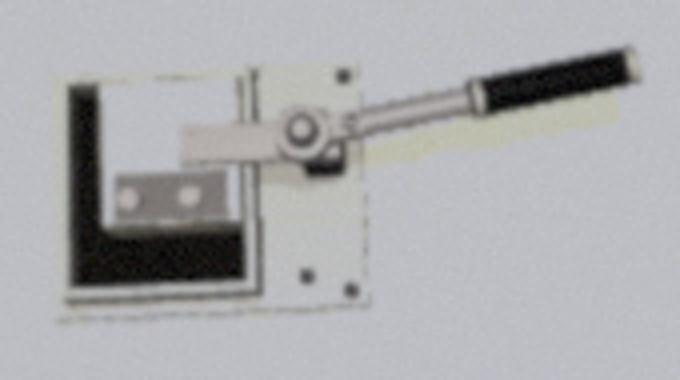

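The crop confirms the cradle: a dark L-shaped floor with the wide gap at the bottom, the narrow gap at the left, and the nut near top pixel (197.5,275.5). Next I refine the cradle pose from the dark-floor edges in both cameras.

```bash
python3 - <<'E'
from h import *
np.set_printoptions(precision=4,suppress=True)
F={n:robot.grab_frame(n) for n in('top','scene')}
def proj(f,p):
    p=np.atleast_2d(p); r=Rc(f).T; rv,_=cv2.Rodrigues(r); t=-r@np.array(f['xyz'])
    return cv2.projectPoints(p,rv,t,K(f),np.array(f['D'],float))[0][:,0]
print('stud',at_z(F['top'],(197.5,275.5),.098))
from scipy.ndimage import map_coordinates
# edge profile: for guess cradle pose, sample intensity across each feature edge, find strongest gradient offset
c0=np.array([.577,.199]); yaw=np.radians(2.7)
def W(x,y,z): return np.array([c0[0]+x*np.cos(yaw)-y*np.sin(yaw),c0[1]+x*np.sin(yaw)+y*np.cos(yaw),z])
feats={'top':[('-x wall top inner',(-.065,None),(-.02,.03),.045),('+y wall floor',(None,.055),(-.04,.05),.010),('-x plate',(-.08,None),(-.11,.06),.010),('-y plate',(None,-.128),(-.07,-.02),.010),('+y plate',(None,.072),(-.07,.07),.01),('+x plate',(.08,None),(-.12,.06),.01)],
'scene':[('-x wall floor',(-.065,None),(-.02,.04),.010),('+y wall floor',(None,.055),(-.055,-.03),.010),('-y plate',(None,-.128),(-.07,-.02),.010),('+x plate',(.08,None),(-.12,.06),.01)]}
off=np.arange(-.009,.0091,.0003)
for n,fs in feats.items():
    g=cv2.cvtColor(F[n]['img'],cv2.COLOR_BGR2GRAY).astype(float)
    for nm,(X,Y),(a,b),z in fs:
        out=[]
        for s in np.split(np.linspace(a,b,40),4):
            pr=[]
            for o in off:
                uv=proj(F[n],np.array([W(X+o,t,z) if X is not None else W(t,Y+o,z) for t in s]))
                pr.append(map_coordinates(g,[uv[:,1],uv[:,0]],order=1).mean())
            d=np.gradient(np.array(pr)); k=np.argsort(-abs(d))[0]; out.append((round(off[k]*1000,1),round(d[k],1)))
        print(n,nm,out)
E
```

```text
stud [0.5972 0.1041 0.098 ]
top -x wall top inner [(np.float64(-2.4), np.float64(-5.4)), (np.float64(-2.1), np.float64(-5.5)), (np.float64(-1.5), np.float64(-4.8)), (np.float64(-1.5), np.float64(-4.6))]
top +y wall floor [(np.float64(6.6), np.float64(4.0)), (np.float64(8.4), np.float64(4.3)), (np.float64(6.6), np.float64(4.4)), (np.float64(8.4), np.float64(4.8))]
top -x plate [(np.float64(0.3), np.float64(1.1)), (np.float64(6.9), np.float64(-2.3)), (np.float64(6.3), np.float64(-2.8)), (np.float64(6.3), np.float64(-2.7))]
top -y plate [(np.float64(8.1), np.float64(-1.1)), (np.float64(-1.5), np.float64(-0.8)), (np.float64(-0.6), np.float64(-0.9)), (np.float64(-0.9), np.float64(-0.9))]
top +y plate [(np.float64(-9.0), np.float64(2.8)), (np.float64(-9.0), np.float64(4.2)), (np.float64(-9.0), np.float64(4.5)), (np.float64(-8.7), np.float64(4.5))]
top +x plate [(np.float64(-6.0), np.float64(0.7)), (np.float64(-2.1), np.float64(0.4)), (np.float64(-6.6), np.float64(0.5)), (np.float64(-8.7), np.float64(1.6))]
scene -x wall floor [(np.float64(-3.0), np.float64(-2.5)), (np.float64(-3.0), np.float64(-3.2)), (np.float64(-2.7), np.float64(-2.9)), (np.float64(-3.6), np.float64(-2.8))]
scene +y wall floor [(np.float64(2.4), np.float64(2.0)), (np.float64(9.0), np.float64(-5.5)), (np.float64(9.0), np.float64(-5.8)), (np.float64(9.0), np.float64(-5.5))]
scene -y plate [(np.float64(-3.3), np.float64(-6.2)), (np.float64(-3.3), np.float64(-6.3)), (np.float64(-2.7), np.float64(-6.3)), (np.float64(-3.0), np.float64(-6.3))]
scene +x plate [(np.float64(2.4), np.float64(6.0)), (np.float64(1.5), np.float64(4.9)), (np.float64(2.1), np.float64(4.6)), (np.float64(1.2), np.float64(4.2))]
```

```bash
cat >> h.py <<'E'
C=np.array([.5745,.1985]); YAW=np.radians(2.6)
def cw(x,y,z): return np.array([C[0]+x*np.cos(YAW)-y*np.sin(YAW),C[1]+x*np.sin(YAW)+y*np.cos(YAW),z])
def show(m=''):
    s=robot.state(); print(m,'t',round(s['time'],2),'pos',np.round(s['tool_pos'],4),'F',np.round(s['force'],1),'w',round(s['width'],3),'ff',np.round(s['finger_force'],1)); return s
E
python3 - <<'E'
from h import *
s=show(); print(R.from_rotvec(s['ee_rot']).as_matrix().round(2))
for nm,p,y in [('thick',(.594,-.3326,.08),np.radians(-2)),('thin',(.4568,-.1917,.08),np.radians(34.3)),('pthick',cw(-.0465,-.015,.09),YAW),('pthin',cw(.01,.0442,.09),YAW+np.pi/2),('wr',cw(.019+.150*np.sin(.24-YAW),-.095-.15*np.cos(.2),.078),.2),('wr2',cw(.019-.150*np.sin(.5),-.095-.15*np.cos(.5),.078),-.5)]:
    for k in (0,np.pi):
      for z in (0,.12):
        q=robot.ik(np.array(p)+[0,0,z],down(y+k)); print(nm,round(k,1),z,None if q is None else np.round(q,2))
E
```

```text
t 1.5 pos [0.1822 0.5979 0.2331] F [ 0.  -0.5  0.2] w 1.004 ff 0.0
[[-0.96  0.29  0.  ]
 [ 0.29  0.96  0.  ]
 [ 0.    0.   -1.  ]]
thick 0 0 [-0.13  0.72  0.86  1.5  -0.57  1.18  0.79]
thick 0 0.12 [-0.23  0.69  1.08  1.38 -0.61  1.42  0.81]
thick 3.1 0 [-0.27  0.89  1.15  1.51 -0.83  1.29 -2.2 ]
thick 3.1 0.12 [-0.26  0.74  1.15  1.38 -0.67  1.44 -2.3 ]
thin 0 0 [-0.69  0.39  1.17  2.01 -0.43  1.01  1.29]
thin 0 0.12 [-0.39  0.06  0.73  1.87 -0.04  1.23  0.95]
thin 3.1 0 [-0.7   0.4   1.18  2.01 -0.43  1.01 -1.85]
thin 3.1 0.12 [-0.79  0.08  1.16  1.88 -0.08  1.23 -2.14]
pthick 0 0 [-0.77  0.33  0.42  1.82 -0.16  1.02 -0.24]
pthick 0 0.12 [-0.8   0.2   0.44  1.69 -0.09  1.26 -0.29]
pthick 3.1 0 [ 0.54  0.66 -1.24  1.76  0.67  1.22  2.3 ]
pthick 3.1 0.12 [ 0.55  0.47 -1.24  1.63  0.45  1.37  2.45]
pthin 0 0 [-0.65  0.46  0.23  1.62 -0.12  1.08  1.23]
pthin 0 0.12 [-0.66  0.36  0.25  1.49 -0.09  1.3   1.21]
pthin 3.1 0 [-0.86  0.5   0.52  1.63 -0.27  1.09 -1.8 ]
pthin 3.1 0.12 [-0.87  0.39  0.53  1.5  -0.2   1.31 -1.85]
wr 0 0 [-0.51  0.56  0.68  1.63 -0.38  1.09  0.47]
wr 0 0.12 [-0.54  0.44  0.71  1.51 -0.29  1.3   0.41]
wr 3.1 0 [-0.79  0.8   1.15  1.65 -0.77  1.22 -2.4 ]
wr 3.1 0.12 [-0.79  0.62  1.16  1.53 -0.58  1.37 -2.53]
wr2 0 0 [-0.68  0.34  0.76  1.91 -0.28  0.99 -0.29]
wr2 0 0.12 [-0.69  0.17  0.74  1.79 -0.12  1.23 -0.42]
wr2 3.1 0 [ 0.96  0.62 -1.24  1.83  0.64  1.17  2.15]
wr2 3.1 0.12 [ 0.99  0.4  -1.23  1.71  0.39  1.32  2.32]
```

```bash
python3 - <<'E'
from h import *
robot.servo_line([.182,.598,.36],vel=.3)
o=down(np.radians(-2)); p=np.array([.594,-.3326,.08])
robot.goto(p+[0,0,.16],o); show('above')
robot.servo_line(p,vel=.15); show('at')
robot.gripper_to(0.0); show('gripped')
robot.servo_line(p+[0,0,.2],vel=.25); show('up')
t=cw(-.0465,-.015,.08)
robot.goto(cw(-.0465,-.015,.26),down(YAW))
robot.servo_line(cw(-.0465,-.015,.15),vel=.2); robot.wait(.2); show('over gap')
f=robot.grab_frame('scene'); g=robot.grab_frame('top')
a=cv2.resize(f['img'][110:240,290:430],None,fx=2.8,fy=2.8); b=cv2.resize(g['img'][140:270,190:330],None,fx=2.8,fy=2.8)
cv2.imwrite('pics/over1.png',np.hstack([a,b]))
E
```

```text
above t 5.64 pos [ 0.5945 -0.3318  0.2399] F [ 1.   0.3 -0.2] w 1.002 ff 0.0
at t 6.86 pos [ 0.5944 -0.3331  0.0811] F [-0.8  0.9 -0.1] w 1.0 ff 0.0
gripped t 7.38 pos [ 0.5941 -0.3328  0.0806] F [-0.4  0.4  6.8] w 0.394 ff 60.4
up t 8.33 pos [ 0.5938 -0.3321  0.2783] F [-0.   0.9 -2.3] w 0.392 ff 59.7
over gap t 11.11 pos [0.5294 0.1816 0.1512] F [-0.4  0.1 -1.6] w 0.387 ff 59.7
```

View pics/over1.png

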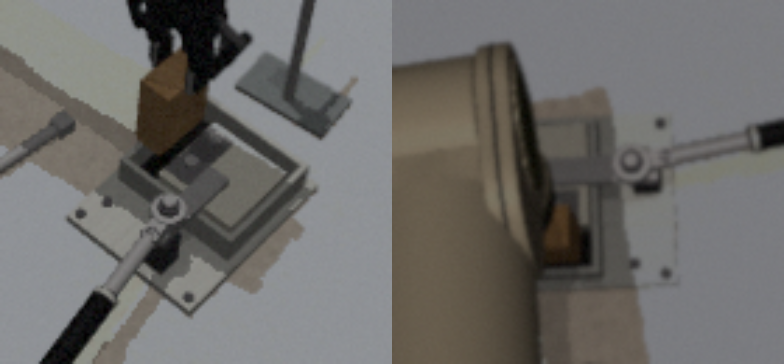

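The block hangs above the wide gap (left crop, block foot around (170,150)) and lines up with it. Now I lower it with force checks.

```bash
cat >> h.py <<'E'
def lower(x,y,z0,z1,lim=20,step=.004):
    z=z0
    while z>z1+1e-6:
        z=max(z-step,z1); robot.servo_line(cw(x,y,z),vel=.05)
        s=robot.state(); F=s['force']
        if F[2]>lim or np.linalg.norm(F[:2])>25: show('contact'); return z
    show('down'); return z
E
python3 - <<'E'
from h import *
robot.servo_line(cw(-.0465,-.015,.13),vel=.1)
print(lower(-.0465,-.015,.13,.0895))
E
```

```text
down t 14.31 pos [0.529  0.1817 0.0905] F [-4.4 -0.6 14. ] w 0.387 ff 62.0
0.0895
```

```bash
python3 - <<'E'
from h import *
robot.gripper_to(.6); show('open')
robot.servo_line(cw(-.0465,-.015,.2),vel=.25)
p=np.array([.4568,-.1917,.08])
robot.goto(p+[0,0,.14],down(np.radians(34.3))); 
f=robot.grab_frame('top'); g=robot.grab_frame('scene')
robot.gripper_to(1.0)
robot.servo_line(p,vel=.15); show('at')
robot.gripper_to(0.0); show('gripped')
robot.servo_line(p+[0,0,.18],vel=.25)
cv2.imwrite('pics/p2.png',np.hstack([cv2.resize(x,None,fx=2.8,fy=2.8) for x in (g['img'][110:240,290:430],f['img'][140:270,190:330])]))
P=cloud(f); b=P[(abs(P[...,2]-.1)<.004)&(abs(P[...,0]-.53)<.05)&(abs(P[...,1]-.19)<.06)]
print(len(b),cv2.minAreaRect((b[:,:2]*1000).astype(np.float32)) if len(b) else '',np.median(b[:,2]))
P=cloud(f); b=P[(abs(P[...,2]-.0555)<.003)&(abs(P[...,0]-.59)<.08)&(abs(P[...,1]-.19)<.07)]
print('cart',len(b),cv2.minAreaRect((b[:,:2]*1000).astype(np.float32)))
robot.goto(cw(.012,.0445,.26),down(YAW+np.pi/2))
robot.servo_line(cw(.012,.0445,.14),vel=.2); robot.wait(.2); show('over')
f=robot.grab_frame('scene'); cv2.imwrite('pics/p3.png',cv2.resize(f['img'][110:240,290:430],None,fx=4,fy=4))
E
```

```text
open t 14.62 pos [0.5286 0.1813 0.0892] F [ 0.4 -0.5 -0.4] w 0.601 ff 0.0
at t 18.26 pos [ 0.4573 -0.1919  0.0807] F [-0.   0.7 -0.2] w 1.003 ff 0.0
gripped t 18.88 pos [ 0.4568 -0.1918  0.0803] F [-1.1  0.1  5.8] w 0.198 ff 59.7
342 ((529.2532958984375, 179.3634033203125), (35.57133483886719, 57.73006820678711), 2.957651376724243) 0.10036980636264314
cart 826 ((574.0767822265625, 196.89968872070312), (129.55105590820312, 115.71349334716797), 3.437875747680664)
over t 22.36 pos [0.5852 0.2438 0.1415] F [ 0.  -0.5 -0.8] w 0.2 ff 58.9
```

View pics/p2.png

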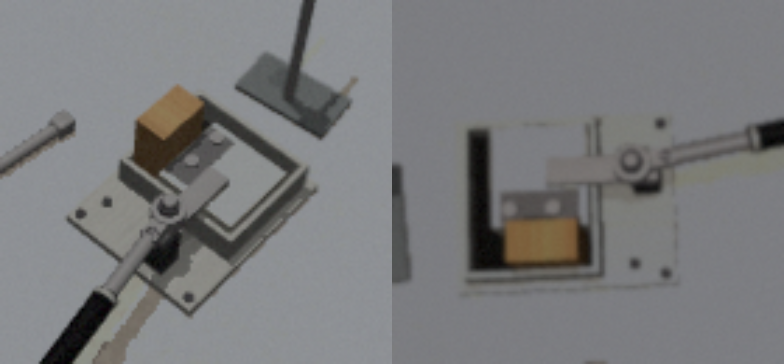

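View pics/p3.png

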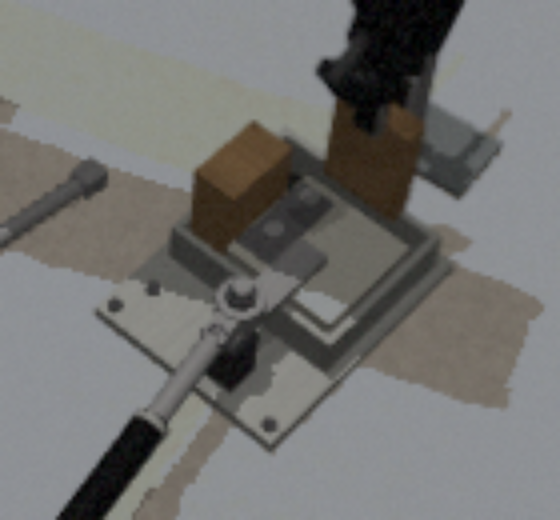

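The thick block is fully down in the wide gap (its top reads z = 0.100). The thin block hangs over the narrow gap, at about (370,160) in the last crop. Lowering it now.

```bash
python3 - <<'E'
from h import *
print(lower(.012,.0445,.14,.0895,lim=20))
E
```

```text
down t 25.66 pos [0.5849 0.2436 0.0904] F [-2.5  2.4  6.6] w 0.201 ff 59.9
0.0895
```

```bash
python3 - <<'E'
from h import *
np.set_printoptions(precision=4,suppress=True)
robot.gripper_to(.5); show('open')
robot.servo_line(cw(.012,.0445,.24),vel=.25)
robot.goto(cw(.06,-.245,.24),down(.2)); show()
f=robot.grab_frame('top'); g=robot.grab_frame('scene')
cv2.imwrite('pics/p4.png',np.hstack([cv2.resize(x,None,fx=2.5,fy=2.5) for x in (g['img'][110:260,270:430],f['img'][140:270,190:350])][:1]+[cv2.resize(f['img'][140:290,190:350],None,fx=2.5,fy=2.5)]))
for n,h in(('top',f),('scene',g)):
    P=cloud(h); b=P[(abs(P[...,2]-.1)<.004)&(abs(P[...,0]-.6)<.08)&(P[...,1]>.215)&(P[...,1]<.27)]
    print(n,'thin',len(b),cv2.minAreaRect((b[:,:2]*1000).astype(np.float32)) if len(b)>3 else '')
    img=h['img'].max(2)
    b=P[(P[...,2]>.082)&(P[...,2]<.095)&(abs(P[...,0]-.63)<.07)&(P[...,1]<.0)&(P[...,1]>-.13)]
    if len(b)>10: print(n,'handle',len(b),cv2.minAreaRect((b[:,:2]*1000).astype(np.float32)))
    for t in ('nut_axis','wrench_grip'):
        for d in robot.spot_point(h,t)[:1]: print(n,t,d['p'],at_z(h,d['location'],.098 if t[0]=='n' else .09))
E
```

```text
open t 26.02 pos [0.5844 0.2431 0.0892] F [-0.1 -0.2 -0.1] w 0.5 ff 0.0
 t 27.9 pos [ 0.6455 -0.0417  0.2391] F [ 0.3  0.8 -0.7] w 0.499 ff 0.0
top thin 184 ((585.958251953125, 241.96200561523438), (61.3671760559082, 19.108430862426758), 3.733128786087036)
top nut_axis 0.71 [0.5939 0.0992 0.098 ]
top wrench_grip 0.32 [0.5793 0.2468 0.09  ]
scene thin 133 ((586.5171508789062, 244.18276977539062), (59.94448471069336, 23.45578384399414), 5.839723110198975)
scene handle 337 ((636.1436767578125, -49.61455535888672), (24.006893157958984, 102.18635559082031), 13.306900024414062)
scene nut_axis 0.75 [0.6029 0.102  0.098 ]
scene wrench_grip 0.6 [ 0.6365 -0.0402  0.09  ]
```

View pics/p4.png

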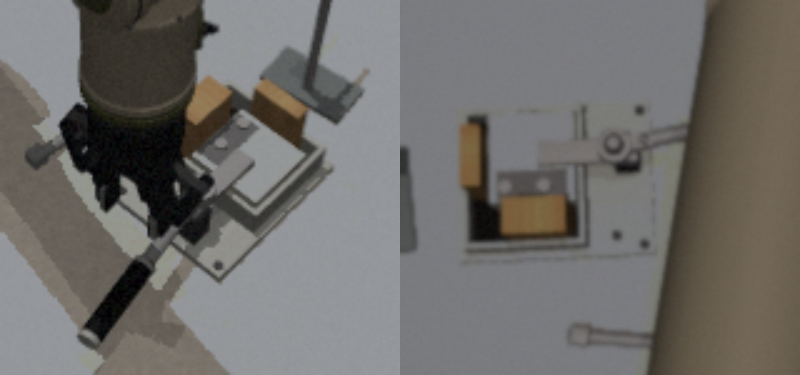

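Both blocks are seated in their gaps (tops at z = 0.10). Next I straddle the handle, with clearance either side, and sweep it clockwise while watching the force.

```bash
cat >> h.py <<'E'
N=np.array([.598,.104])
def wp(phi,z=.081,r=.15): return np.array([N[0]+r*np.sin(phi),N[1]-r*np.cos(phi),z])
def ft(s):
    d=np.array(s['tool_pos'][:2])-N; phi=np.arctan2(d[0],-d[1]); return phi, float(np.dot(s['force'][:2],[np.cos(phi),np.sin(phi)]))
E
python3 - <<'E'
from h import *
ph=.24
robot.goto(wp(ph,.20),down(ph)); show()
z=.14; robot.servo_line(wp(ph,.12),vel=.2)
for z in (.105,.095,.081):
    robot.servo_line(wp(ph,z),vel=.08)
    if robot.state()['force'][2]>8: show('touch!'); raise SystemExit
show('around'); robot.gripper_to(.38); show('closed'); 
for a in np.arange(.18,-.31,-.08):
    robot.servo_line(wp(a),ori=down(a),vel=.08); s=robot.state(); print(round(a,2),ft(s),np.round(s['force'],1),s['finger_force'])
    if abs(ft(s)[1])>9: break
show()
E
```

```text
t 28.49 pos [ 0.6329 -0.0412  0.1995] F [ 0.8 -0.1  0.5] w 0.503 ff 0.0
around t 29.98 pos [ 0.6332 -0.0417  0.0802] F [-0.   0.8  0.9] w 0.498 ff 0.0
closed t 30.24 pos [ 0.6338 -0.0417  0.0813] F [ 0.7 -0.3  0.2] w 0.382 ff 0.0
0.18 (np.float64(0.18002355690549868), 0.3182900486575851) [0.3 0.  0.4] 0.0
0.1 (np.float64(0.10144962746903782), 0.4591014180753985) [0.4 0.3 0.2] 0.0
0.02 (np.float64(0.0218546063562416), -0.05229220867064815) [-0.  -0.3 -0.3] 0.0
-0.06 (np.float64(-0.05829631602532377), -0.4401278571070104) [-0.5 -0.5 -0.1] 0.0
-0.14 (np.float64(-0.13820647957014276), 0.25678011752165103) [ 0.2 -0.2 -0.3] 0.0
-0.22 (np.float64(-0.21830759749417553), -0.15222652628091285) [-0.1  0.1  0. ] 0.0
-0.3 (np.float64(-0.29845091261198975), 0.1348979114425246) [ 0.  -0.4 -0.6] 0.0
 t 32.3 pos [ 0.5539 -0.0392  0.081 ] F [ 0.  -0.4 -0.6] w 0.383 ff 0.0
```

```bash
python3 - <<'E'
from h import *
g=robot.grab_frame('scene')
cv2.imwrite('pics/p5.png',cv2.resize(g['img'][110:260,240:430],None,fx=4,fy=4))
E
```

```text
(no output)
```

View pics/p5.png

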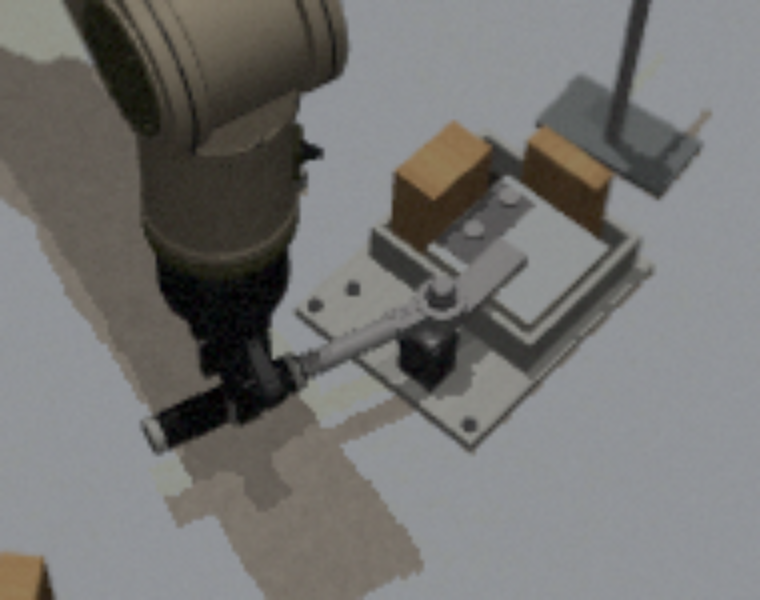

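The wrench follows the fingers (handle running from about (160,430) to (290,370)), and the blocks are still seated. Continuing in fine steps under force control.

```bash
python3 - <<'E'
from h import *
a=-.30; hist=[]
while a>-.62:
    a-=.01 if a>-.40 else .007
    robot.servo_line(wp(a),ori=down(a),vel=.03)
    F=[]
    for _ in range(2): s=robot.state(); F.append(ft(s)[1]); robot.wait(.02)
    f=float(np.mean(F)); hist.append((round(a,3),round(float(ft(s)[0]),4),round(f,1),round(float(s['finger_force']),1)))
    if f>13.6: break
robot.wait(.06); print(hist[::3][-8:],hist[-9:]); s=show(); print(ft(s))
E
```

```text
[(-0.4, -0.4007, 2.2, 0.9), (-0.421, -0.4215, 1.8, 1.0), (-0.442, -0.4426, 2.0, 1.0), (-0.463, -0.4635, 2.2, 1.0), (-0.484, -0.4784, 5.7, 2.7), (-0.505, -0.4907, 10.8, 5.0), (-0.526, -0.509, 12.4, 5.6), (-0.547, -0.5275, 13.4, 6.3)] [(-0.505, -0.4907, 10.8, 5.0), (-0.512, -0.4968, 10.8, 5.2), (-0.519, -0.5028, 12.3, 5.4), (-0.526, -0.509, 12.4, 5.6), (-0.533, -0.5151, 12.7, 5.8), (-0.54, -0.5214, 13.2, 6.1), (-0.547, -0.5275, 13.4, 6.3), (-0.554, -0.5335, 13.6, 6.5), (-0.561, -0.5396, 14.5, 6.7)]
 t 41.76 pos [ 0.5211 -0.0245  0.0822] F [13.2 -6.4 -2. ] w 0.381 ff 6.7
(np.float64(-0.5393607647114309), 14.55949559768893)
```

The click is clear: about 14.5 N, and about 7 mm past break-over (≈0.06 rad). I back off to let it spring back, then open and lift.

```bash
python3 - <<'E'
from h import *
robot.servo_line(wp(-.463),ori=down(-.463),vel=.04); robot.wait(.1); print(ft(show('back')))
robot.gripper_to(.6); print(ft(show('open')))
robot.servo_line(wp(-.463,.24),vel=.2); robot.goto([.45,-.02,.30],down(-.3)); robot.wait(.3); show('clear')
f=robot.grab_frame('top'); g=robot.grab_frame('scene')
cv2.imwrite('pics/p6.png',np.hstack([cv2.resize(g['img'][110:260,240:400],None,fx=2.5,fy=2.5),cv2.resize(f['img'][140:290,190:350],None,fx=2.5,fy=2.5)]))
P=cloud(g); b=P[(P[...,2]>.082)&(P[...,2]<.095)&(abs(P[...,0]-.53)<.08)&(P[...,1]<.02)&(P[...,1]>-.13)]
if len(b)>10: print(len(b),cv2.minAreaRect((b[:,:2]*1000).astype(np.float32)))
E
```

```text
back t 42.38 pos [ 0.5304 -0.0298  0.0808] F [-0.3 -0.1  0.9] w 0.385 ff 0.0
(np.float64(-0.46786220265110756), -0.1734025470103047)
open t 42.7 pos [ 0.5309 -0.0301  0.081 ] F [ 0.2 -0.  -0.3] w 0.601 ff 0.0
(np.float64(-0.4635666482435081), 0.13951677232929996)
clear t 44.43 pos [ 0.4501 -0.0202  0.2991] F [-0.2  0.7  0.3] w 0.6 ff 0.0
342 ((535.017333984375, -31.24726104736328), (115.6695556640625, 25.057552337646484), 65.32344055175781)
```

View pics/p6.png

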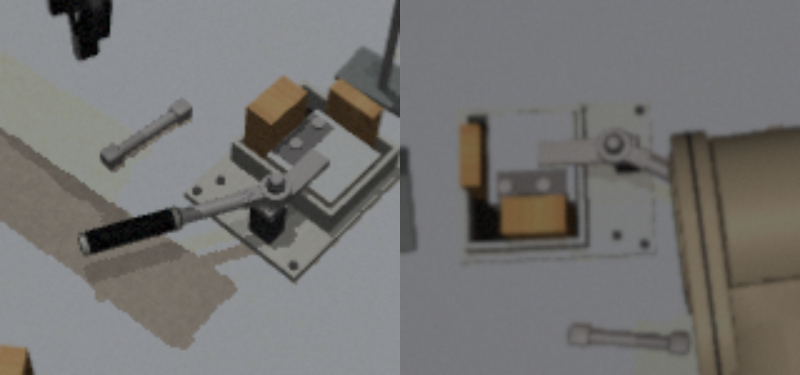

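The wrench is released at about -0.43 to -0.45 rad (nut ≈ 0.88 to 0.90), both blocks are seated, and the arm is clear. Handing in.

```bash
python3 -c "
from rig import robot
print(robot.close_job())"
```

```text
the job is handed in; nothing more can be done
None
```

I handed the job in with both blocks standing on the cradle floor and the strap nut tightened until the wrench clicked at about 14.5 N; the wrench is let go and sprung back, with about 44 s used, and the hand-in gave no verdict.

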